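# Sweep the copper offcuts into the trough

### The job

Pick up the pale wooden scraper block by its upright handle and use it to sweep both copper chips off the steel-topped bench board into the green trough at the board's end. Do not touch the chips with the gripper itself. Finish with the scraper let go, standing upright on the steel top.

Things in the scene. Friction and masses are not known exactly. Their poses are not given: they have to be found in the camera images.
- board: Fixed wooden board with a flat steel top, no lips, 160 mm (x) by 240 mm (y), top 60 mm above the counter. A green open trough joins its +y end: 160 mm (x), from y = 120 to 220 mm, floor 6 mm and rim 48 mm above the counter, walls 5 mm. Origin: at counter height under the centre of the steel top; z up; +y points to the robot's left, turned up to 26 degrees either way.
- scraper: Loose pale wooden scraper, brass under it, about 220 g, standing on the counter to the left or right of the board, sometimes near the robot. Base block 40 mm thick (x), 120 mm long (y), 35 mm high; upright handle amid it, 28 mm thick (x), 70 mm long (y), from 35 to 95 mm above the underside. Both broad sides are alike and can push. Origin: centre of the underside; z up.
- chip1: Loose copper chip lying flat on the steel top, 28 x 16 x 8 mm, 30 g. The origin is the centre of its underside.
- chip2: Loose square copper chip lying flat on the steel top, 20 x 20 x 8 mm, 28 g. Origin: centre of its underside. At the start both chips' origins lie within 40 mm of the board's origin in x and between -25 and +65 mm in y (board's frame), so the end of the steel top away from the trough is bare.

How it is judged:
On the way:
1. the scraper is brought down onto the steel top (underside within 16 mm of it) while both chips still lie there (x of scraper in the frame of board between -0.09 and 0.09 m and y of scraper in the frame of board between -0.14 and 0.12 m and z of scraper in the frame of board between 0.05 and 0.076 m and z of each of chip1, chip2 in the frame of board above 0.054 m), for 0.1 s.
At the end, for the whole second after the job is handed in: Both chips lie still inside the trough, undersides' centres below its rim; the scraper stands upright (within 10 degrees) and still on the steel top, its centre over the top, clear of the gripper (x of chip1 in the frame of board between -0.08 and 0.08 m and y of chip1 in the frame of board between 0.115 and 0.22 m and z of each of chip1, chip2 in the frame of board below 0.05 m and linear speed of each of chip1, chip2 below 0.03 m/s and x of chip2 in the frame of board between -0.08 and 0.08 m and y of chip2 in the frame of board between 0.115 and 0.22 m and x of scraper in the frame of board between -0.08 and 0.08 m and y of scraper in the frame of board between -0.13 and 0.118 m and z of scraper in the frame of board between 0.054 and 0.068 m and angle between scraper's own z axis and vertical below 0.17 rad and linear speed of scraper below 0.02 m/s); the robot touches nothing.
It fails at once if the gripper's fingers touch a chip (contact force between the fingers and chip1 above 0.5 N or contact force between the fingers and chip2 above 0.5 N).
It also fails if it takes over 45 s, if anything falls off the work surface, if the arm or the gripper's body presses on something with over 40 N, if the wrist force passes 120 N, or if a joint passes its speed limit or range.

### The arm

A 7-joint arm with a two-finger parallel gripper is mounted at the origin on the work surface. World frame = base frame: x ahead of the robot, y to its left, z up, the work surface at z = 0. Lengths are in m, angles in rad, forces in N, time in s.
With the tool pointing down it reaches from about 0.425 to 0.825 m from the base axis. Payload 3.6 kg.
Tool frame: the origin (TCP) lies midway between the tips of the shut fingers; the grasp point (between the pads) lies 19 mm behind it (bot.pinch_z is the distance from the TCP to the grasp point, in m); z points along the fingers, y is the line along which they close (so a half turn about z gives the same grasp; the last joint's range is limited). The gripper opens to 93 mm and grips with 3 to 60 N. Pads are 15 mm wide; open, the fingers measure 128 mm over their backs; the gripper's body (75 mm by 188 mm) begins 65 mm behind the grasp point.
Start: joints at [-1.276, 0.615, -0.013, 1.423, 0.008, 1.103, -0.04], TCP at [0.206, 0.617, 0.219] pointing down, gripper open.
Joint ranges: [-3.12, 3.12], [-0.3, 2.06], [-1.34, 1.32], [0.26, 2.42], [-1.36, 4.5], [0.01, 1.98], [-2.84, 2.84]. Speed limits (rad/s): [2.79, 2.79, 3.14, 3.14, 3.14, 3.14, 3.14].

### API

Orientations are given as a unit quaternion [w, x, y, z].
In Python, from cell import bot, imaging gives the robot as it stands.
- The arm moves only by the tool play_rows, never from a script. Its argument "commands" is a list of rows, each a list of 7 numbers: the shift along the tool's x, y, z as a fraction of full scale, then the turn, a rotation vector about the tool's x, y, z as a fraction of full scale, then the opening, from -1 (shut) to 1 (fully open). In form: [[x, y, z, ax, ay, az, gripper], ...]. A call has 1 to 5 rows; each row shifts and turns the commanded pose from where the row before left it, along the tool's axes as they then stand; what a row does not reach is not made up. Full scale, the value 1, is 5 cm for a shift and 5 degrees for a turn. A row lasts 1/10 s, in which the tool goes at most 50 mm and 8.59 degrees, less where a joint would pass 70% of its speed; a pose out of reach is approached as far as the arm can. A call with a number of a shift or a turn outside -1 to 1 is refused whole. A call with a gripper value outside its range is refused whole. The fingers move at their own pace and stop on an object; the grip force is fixed at half the most. Time passes only in rows, so rows that do not move let the fingers close. It gives the time, the measured TCP pose, the force, the opening and the grip force at its end, in the units of the state.
- bot.observe(): the state, without advancing time (a new reading comes with each control period).
- imaging.read_camera(name): name is "scene" or "top" or "wrist"; returns (picture, depth): 480x640x3 uint8, red, green, blue; 480x640 float32, m along the optical axis (not along the pixel's ray), 0 where there is no reading.
- imaging.camera_info(name): a dict with "fovy" (degrees; the focal length in pixels is half the picture's height over the tangent of half this angle, whatever the lens; pixels are square), "cx", "cy" (the principal point, pixels), "position" and "attitude" of the camera in the world; the wrist camera has in their place "mount" (4x4, takes a point from camera to tool coordinates, whose origin is the TCP and whose axes are the flange's). Camera axes: x right, y down, z forward; pixel columns grow to the right and rows downward; lengths in m; the calibration is good to about 2 mm. A picture is of the moment at which its call begins: read the wrist's pose just before it. camera_info takes no time and is no camera call.
- bot.job_done(): hands the job in; it is judged then, once.
The state is a dict: "time": time; "joint_pos": joint angles; "qvel": joint speeds; "effort": joint torques, N m; "eef_pos": TCP position; "tcp_rot": TCP orientation; "contact_force": force on the tool from outside, world axes, zero at the start; "ft_torque": the same for the moment, N m; "opening": opening from 0.0 (shut) to 1.0 (fully open); "finger_force": force on a finger pad.
Only numpy, scipy, OpenCV 4.12 (cv2) and the standard library are available. Lean on these libraries where they do the work, as an engineer would, in place of code of your own. Each camera call takes 0.05 s, during which the arm holds its last target. There are 200 camera calls.

## Working session

There is one attempt and no reset: what is moved stays moved. The work goes in short steps, Python scripts to look and compute and a tool call to move; the robot and the scene stay as the last step left them, time stands still between calls to the robot, and variables do not carry over. Pictures are saved under pics/ and viewed, at most 10 in all, crops included, and the job is handed in when it is done.

Besides the shell and the picture viewer there is one more tool, called as name(argument=value, ...) on one line, values as JSON. play_rows: Moves the arm, as the interface text tells. Its arguments: {"type":"object","properties":{"commands":{"type":"array"}},"required":["commands"]}

```bash
ls; mkdir -p pics
python3 - <<'E'
from cell import bot, imaging
import cv2,numpy as np
s=bot.observe();print(s)
for n in("top","scene"):
    p,d=imaging.read_camera(n);print(n,imaging.camera_info(n))
    cv2.imwrite(f"pics/{n}0.png",p[:,:,::-1]);np.savez(f"{n}0.npz",p=p,d=d)
E
```

```text
pics
{'time': 0.0, 'joint_pos': array([-1.27548166,  0.61590063, -0.01265273,  1.42486684,  0.00809169,
        1.10338879, -0.04037148]), 'qvel': array([ 0.00023123, -0.00101205, -0.00126804, -0.00150739,  0.00048262,
       -0.00021909,  0.00017734]), 'effort': array([-2.06497189e-04, -4.58927643e+01,  2.09245831e-01, -1.65741688e+01,
       -6.10212330e-02,  2.03496980e-02,  2.37422319e-04]), 'eef_pos': array([0.20531147, 0.61590337, 0.21750375]), 'tcp_rot': array([-1.97978897e-04,  1.60154162e-01,  9.87091214e-01, -1.24135468e-03]), 'contact_force': array([-0.90002096, -0.20591689, -0.90101262]), 'ft_torque': array([ 0.00451971, -0.01383033, -0.08619284]), 'finger_force': 0.0, 'opening': 1.0007501601393185}
top {'fovy': 42.40365756771291, 'cx': 314.5137824106633, 'cy': 229.67316822910882, 'position': array([ 0.25121336, -0.00985152,  1.27669767]), 'attitude': array([-0.07745386,  0.70416019, -0.70328552,  0.05957177])}
scene {'fovy': 52.81489998366186, 'cx': 320.3673440997779, 'cy': 239.49275445646109, 'position': array([0.81880418, 0.20976477, 0.79405043]), 'attitude': array([-0.12784748,  0.46920775,  0.84572617, -0.21965053])}
```

View pics/top0.png

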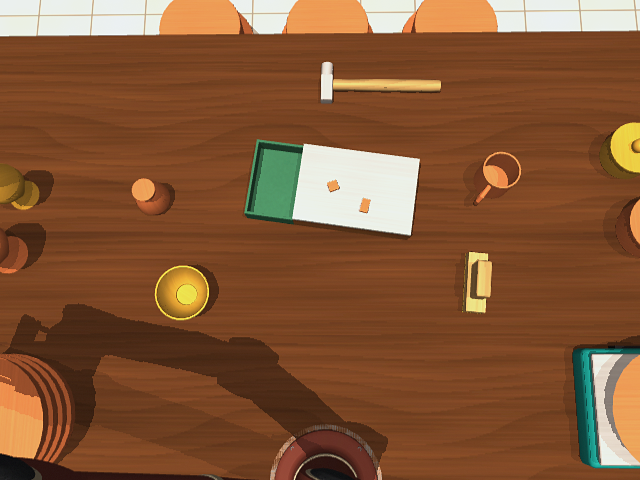

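View pics/scene0.png

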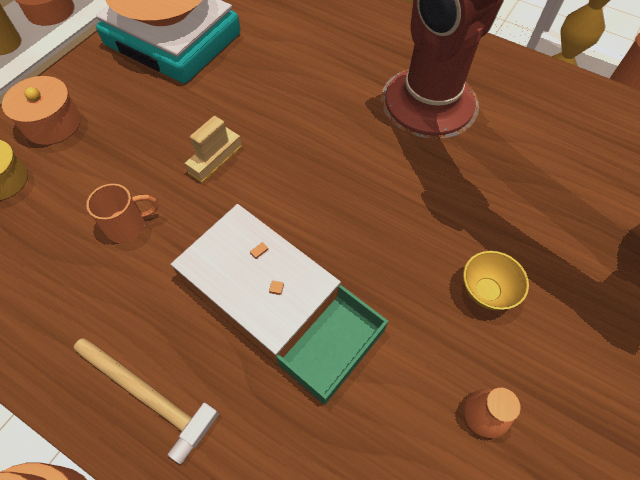

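The top view shows the trough and white steel top centred near (355,190), the chips at (333,186) and (365,205), and the scraper at about (477,281) with its long axis along world x. In the scene view the scraper is upright.

```bash
cat > h.py <<'E'
import numpy as np,cv2
from scipy.spatial.transform import Rotation as R
def rot(q): return R.from_quat(np.r_[q[1:],q[0]])
def onplane(uv,ci,z,pose=None):
    f=240/np.tan(np.radians(ci['fovy']/2)); uv=np.atleast_2d(uv).astype(float)
    r=np.c_[(uv[:,0]-ci['cx'])/f,(uv[:,1]-ci['cy'])/f,np.ones(len(uv))]
    if 'mount' in ci:
        T=ci['mount'];Rt=rot(pose['tcp_rot']).as_matrix()
        M=Rt@T[:3,:3];p=pose['eef_pos']+Rt@T[:3,3]
    else: M=rot(ci['attitude']).as_matrix();p=ci['position']
    w=r@M.T; return p+w*((z-p[2])/w[:,2])[:,None]
def blobs(m,amin):
    c,_=cv2.findContours(m.astype(np.uint8),cv2.RETR_EXTERNAL,cv2.CHAIN_APPROX_NONE)
    return [x[:,0] for x in c if cv2.contourArea(x)>amin]
def rect(P):
    c,s,a=cv2.minAreaRect((P[:,:2]*1000).astype(np.float32))
    if s[0]<s[1]: a+=90; s=s[::-1]
    return np.round(c,1),np.round(s,1),round((a+90)%180-90,1)   # angle of long side
E
python3 - <<'E'
from h import *
from cell import imaging
for n in("top","scene"):
    z=np.load(n+"0.npz");p=z['p'].astype(int);ci=imaging.camera_info(n)
    hsv=cv2.cvtColor(z['p'],cv2.COLOR_RGB2HSV);H,S,V=[hsv[...,i].astype(int) for i in range(3)]
    roi=np.zeros(H.shape,bool)
    if n=="top": roi[130:330,240:510]=1
    else: roi[110:410,165:400]=1
    for nm,m,zz,a in(("white",(S<60)&(V>150),.06,3000),("chip",(H<14)&(S>120)&(V>190),.068,40),("scr",(H>17)&(H<32)&(S>60)&(V>120),.035,100)):
        for b in blobs(m&roi,a):
            print(n,nm,b.mean(0).round(),rect(onplane(b,ci,zz)), 'handle-top z' if nm=='scr' else '')
print(imaging.camera_info("wrist"))
z=np.load("top0.npz")['p'];print(cv2.cvtColor(z,cv2.COLOR_RGB2HSV)[[280,258,300,186],[484,472,472,333]])
cv2.imwrite("pics/crop.png",cv2.resize(z[235:330,440:520,::-1],None,fx=6,fy=6,interpolation=0))
E
```

```text
top white [356. 189.] (array([575.9, -62.1]), array([239.9, 160.6]), 81.9) 
top chip [483. 193.] (array([ 562.8, -316.2]), array([41.6,  8.3]), -38.6) 
top chip [500. 177.] (array([ 598.6, -352. ]), array([42.7, 25.6]), 2.8) 
top scr [477. 282.] (array([ 387.3, -306.6]), array([121.7,  46.3]), -5.5) handle-top z
scene white [256. 276.] (array([575.3, -62.6]), array([241.1, 160.7]), 82.0) 
scene scr [213. 152.] (array([ 388.3, -303.7]), array([119.4,  39.6]), -5.7) handle-top z
scene scr [206. 129.] (array([ 352. , -346.6]), array([72.3, 28.2]), -5.6) handle-top z
{'fovy': 64.58809352310745, 'cx': 321.09468202604637, 'cy': 237.9079076763314, 'mount': array([[ 2.15357905e-05, -9.67072614e-01, -2.54500605e-01,
         6.90063995e-02],
       [ 9.99999588e-01,  2.51730696e-04, -8.71927518e-04,
        -1.16268394e-03],
       [ 9.07282839e-04, -2.54500482e-01,  9.67072221e-01,
        -1.66241277e-01],
       [ 0.00000000e+00,  0.00000000e+00,  0.00000000e+00,
         1.00000000e+00]])}
[[ 22 126 237]
 [ 26 116 237]
 [ 27 111 238]
 [ 15 160 238]]
```

View pics/crop.png

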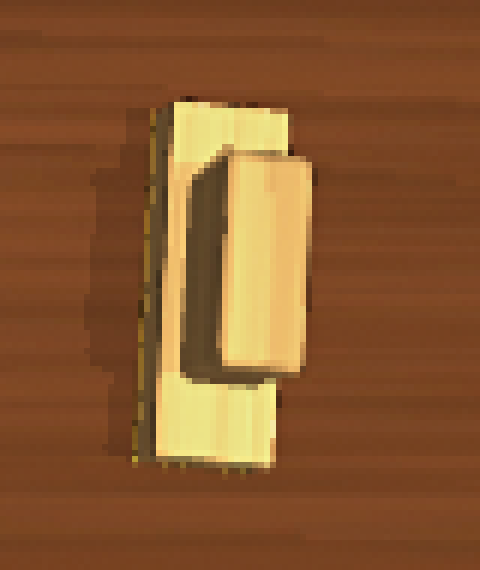

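The crop shows the handle top as an upright rectangle. Board centre is about (0.576, -0.062), yaw -8°. The scraper is at (0.388, -0.304), long axis at -5.6°. Next I travel round the base toward it.

play_rows(commands=[[-0.91,-0.4,0,0,0,0,1],[-0.91,-0.4,0,0,0,0,1],[-0.91,-0.4,0,0,0,0,1],[-0.91,-0.4,0,0,0,0,1],[-0.91,-0.4,0,0,0,0,1]])

```text
time: 0.6
eef_pos: [0.3908, 0.4481, 0.2183]
tcp_rot: [-0.0, 0.16, 0.987, -0.0]
contact_force: [-0.1, -0.8, -0.3]
opening: 1.0
finger_force: 0.0
```

play_rows(commands=[[-0.91,-0.4,0,0,0,0,1],[-0.91,-0.4,0,0,0,0,1],[-0.91,-0.4,0,0,0,0,1],[-0.31,-0.94,0,0,0,0,1],[-0.31,-0.94,0,0,0,0,1]])

```text
time: 1.1
eef_pos: [0.5006, 0.2484, 0.2176]
tcp_rot: [-0.0, 0.161, 0.987, -0.001]
contact_force: [0.2, -0.7, 0.3]
opening: 0.999
finger_force: 0.0
```

play_rows(commands=[[-0.31,-0.94,0,0,0,0,1],[-0.31,-0.94,0,0,0,0,1],[-0.31,-0.94,0,0,0,0,1],[-0.31,-0.94,0,0,0,0,1],[-0.31,-0.94,0,0,0,0,1]])

```text
time: 1.6
eef_pos: [0.4986, 0.0013, 0.2185]
tcp_rot: [-0.0, 0.16, 0.987, -0.0]
contact_force: [1.0, 0.1, -0.1]
opening: 0.999
finger_force: 0.0
```

play_rows(commands=[[-0.31,-0.94,0,0,0,0,1],[-0.31,-0.94,0,0,0,0,1],[0.14,-0.85,0,0,0,0,1],[0.14,-0.85,0,0,0,0,1],[0.14,-0.85,0,0,0,0,1]])

```text
time: 2.1
eef_pos: [0.4374, -0.2114, 0.2183]
tcp_rot: [-0.0, 0.16, 0.987, 0.0]
contact_force: [0.2, 0.9, 0.1]
opening: 1.001
finger_force: 0.0
```

play_rows(commands=[[0.14,-0.85,0,0,0,0,1],[0.14,-0.85,0,0,0,-0.86,1],[0,0,0,0,0,-0.85,1],[0,0,0,0,0,-0.85,1],[0,0,0,0,0,0,1]])

```text
time: 2.6
eef_pos: [0.3979, -0.2864, 0.2184]
tcp_rot: [-0.0, 0.05, 0.999, 0.0]
contact_force: [-0.6, -0.4, -0.7]
opening: 1.0
finger_force: 0.0
```

Run:
```python
from h import *
from cell import bot,imaging
s=bot.observe();p,d=imaging.read_camera("wrist");ci=imaging.camera_info("wrist")
cv2.imwrite("pics/w1.png",p[:,:,::-1]);print(s['eef_pos'],s['tcp_rot'],s['joint_pos'].round(2))
hsv=cv2.cvtColor(p,cv2.COLOR_RGB2HSV);H,S,V=[hsv[...,i].astype(int) for i in range(3)]
# height map from depth -> handle top
f=240/np.tan(np.radians(ci['fovy']/2));v,u=np.mgrid[:480,:640]
C=np.stack([(u-ci['cx'])/f*d,(v-ci['cy'])/f*d,d],-1)
T=ci['mount'];Rt=rot(s['tcp_rot']).as_matrix()
W=(C@T[:3,:3].T+T[:3,3])@Rt.T+s['eef_pos']
near=(np.hypot(W[...,0]-.388,W[...,1]+.304)<.09)&(d>0)
for lo,hi,zz in((.088,.102,.095),(.028,.102,.035)):
    m=near&(W[...,2]>lo)&(W[...,2]<hi)
    print(m.sum(),np.median(W[m][:,2]))
    if m.sum()>50: print(rect(W[m]))
# chips from the stored top view
z=np.load("top0.npz")['p'];h=cv2.cvtColor(z,cv2.COLOR_RGB2HSV);m=(h[...,1]>90);m[:145]=0;m[232:]=0;m[:,:305]=0;m[:,405:]=0
a=np.radians(-8);Rb=np.array([[np.cos(a),np.sin(a)],[-np.sin(a),np.cos(a)]])
for b in blobs(m,40):
    P=onplane(b,imaging.camera_info("top"),.066);print(b.mean(0),rect(P),(Rb@(P[:,:2].mean(0)-[.5756,-.0623])).round(3))
```

```text
[ 0.39789172 -0.28642499  0.21835325] [-3.32534050e-04  4.97165352e-02  9.98763274e-01  2.79962723e-04] [ 0.54  0.37  0.06  1.87 -0.03  0.9   2.08]
3075 0.09492342790799721
(array([ 389.9, -304.5]), array([68.9, 28. ]), -5.8)
5417 0.0935694337414935
(array([ 390.1, -304.6]), array([118.4,  39.8]), -5.6)
[338.16447368 228.58552632] (array([487. , -28.9]), array([142.9,  20.2]), 82.0) [-0.088  0.024]
[364.55263158 205.05263158] (array([539.4, -78.8]), array([29.1, 15.8]), -15.6) [-0.033 -0.021]
[332.59375 185.46875] (array([580.3, -14.9]), array([20. , 19.8]), -71.2) [-0.002  0.048]
[364.08287293 147.74585635] (array([653.9, -73.9]), array([173.6,  23.4]), 89.7) [ 0.086 -0.005]
```

View pics/w1.png

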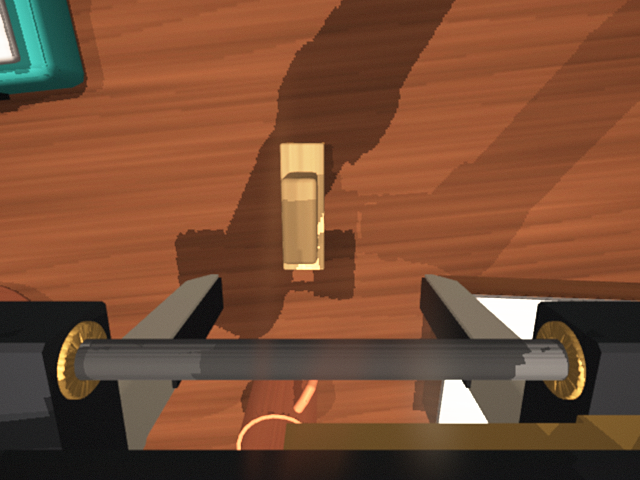

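The wrist view shows the scraper upright and aligned at about (302,205), centred at (0.390, -0.3045). I go down and grip.

play_rows(commands=[[0.12,-0.37,0.2,0,0,0,1],[0,0,0.8,0,0,0,1],[0,0,0.8,0,0,0,1],[0,0,0.8,0,0,0,1],[0,0,0.6,0,0,0,1]])

```text
time: 3.15
eef_pos: [0.3902, -0.3031, 0.0566]
tcp_rot: [-0.001, 0.049, 0.999, 0.001]
contact_force: [0.1, -0.8, -0.0]
opening: 0.997
finger_force: 0.0
```

play_rows(commands=[[0,0,0,0,0,0,1],[0,0,0,0,0,0,-1],[0,0,0,0,0,0,-1],[0,0,0,0,0,0,-1],[0,0,0,0,0,0,-1]])

```text
time: 3.65
eef_pos: [0.3914, -0.3046, 0.06]
tcp_rot: [0.001, 0.049, 0.999, -0.001]
contact_force: [0.2, 0.1, 0.1]
opening: 0.708
finger_force: 0.0
```

play_rows(commands=[[0,0,0,0,0,0,-1],[0,0,0,0,0,0,-1],[0,0,0,0,0,0,-1],[0,0,0,0,0,0,-1],[0,0,0,0,0,0,-1]])

```text
time: 4.15
eef_pos: [0.3906, -0.3039, 0.0586]
tcp_rot: [-0.0, 0.049, 0.999, 0.0]
contact_force: [-0.3, 0.2, 0.4]
opening: 0.303
finger_force: 30.0
```

play_rows(commands=[[0,0,-0.5,0,0,0,-1],[0,0,-0.8,0,0,0,-1],[0,0,-0.8,0,0,0.48,-1],[0,0,-0.2,0,0,0,-1],[-0.53,0.72,0,0,0,0,-1]])

```text
time: 4.65
eef_pos: [0.418, -0.2786, 0.1753]
tcp_rot: [-0.0, 0.077, 0.997, -0.003]
contact_force: [0.9, -0.8, -3.0]
opening: 0.3
finger_force: 30.0
```

play_rows(commands=[[-0.53,0.72,0,0,0,0,-1],[-0.53,0.72,0,0,0,0,-1],[-0.53,0.72,0,0,0,0,-1],[-0.53,0.72,0,0,0,0,-1],[0,0,0,0,0,0,-1]])

```text
time: 5.15
eef_pos: [0.5513, -0.1354, 0.1719]
tcp_rot: [0.001, 0.064, 0.998, 0.003]
contact_force: [0.3, 0.3, -1.5]
opening: 0.297
finger_force: 30.0
```

Run:
```python
from h import *
from cell import bot,imaging
p,d=imaging.read_camera("scene");s=bot.observe()
cv2.imwrite("pics/s1.png",p[:,:,::-1]);print(s['eef_pos'],s['tcp_rot'],s['opening'],s['finger_force'],s['contact_force'])
```

```text
[ 0.54838108 -0.13954415  0.17178383] [-9.75044704e-04  6.58773691e-02  9.97826257e-01  1.40797700e-03] 0.29943628902337555 29.984619319438934 [-0.93858065 -1.56106119 -1.46480446]
```

View pics/s1.png

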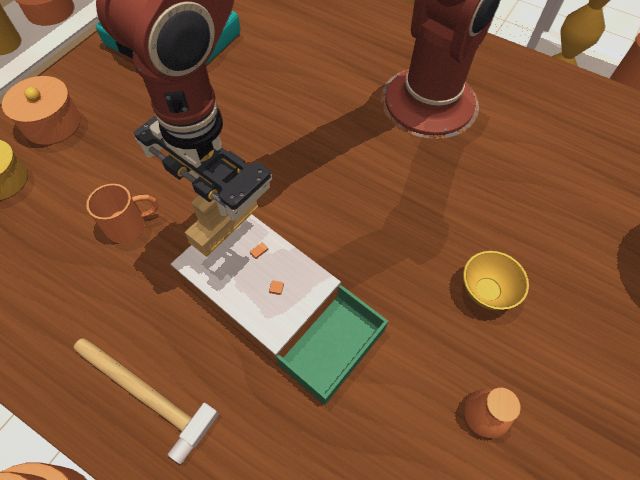

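The scraper is held over the bare end of the board near (222,228); both chips still lie at (259,250) and (276,287). I lower it.

play_rows(commands=[[0,-0.1,0.4,0,0,0,-1],[0,0,0.4,0,0,0,-1],[0,0,0.16,0,0,0,-1],[0,0,0,0,0,0,-1],[0,0,0,0,0,0,-1]])

```text
time: 5.7
eef_pos: [0.5462, -0.1498, 0.1258]
tcp_rot: [0.0, 0.07, 0.998, -0.0]
contact_force: [0.2, 1.1, -1.6]
opening: 0.298
finger_force: 30.0
```

play_rows(commands=[[0,0,0.04,0,0,0,-1],[0,0,0,0,0,0,-1],[0,0,0,0,0,0,-1]])

```text
time: 6.0
eef_pos: [0.5466, -0.1493, 0.1242]
tcp_rot: [0.0, 0.07, 0.998, -0.0]
contact_force: [0.9, 0.3, -2.0]
opening: 0.301
finger_force: 30.0
```

play_rows(commands=[[0,0,0.08,0,0,0,-1],[0,0,0,0,0,0,-1],[0,0.2,0,0,0,0,-1],[0,0.25,0,0,0,0,-1],[0,0.25,0,0,0,0,-1]])

```text
time: 6.5
eef_pos: [0.5515, -0.1127, 0.1197]
tcp_rot: [0.0, 0.07, 0.998, 0.0]
contact_force: [0.4, 0.1, -3.0]
opening: 0.298
finger_force: 30.0
```

play_rows(commands=[[0,0.25,0,0,0,0,-1],[0,0.25,0,0,0,0,-1],[0,0.25,0,0,0,0,-1],[0,0.25,0,0,0,0,-1],[0,0.25,0,0,0,0,-1]])

```text
time: 7.0
eef_pos: [0.5601, -0.0517, 0.1197]
tcp_rot: [0.0, 0.07, 0.998, -0.0]
contact_force: [0.7, -0.3, -1.4]
opening: 0.297
finger_force: 30.0
```

Run:
```python
from h import *
from cell import bot,imaging
p,d=imaging.read_camera("scene");s=bot.observe()
cv2.imwrite("pics/s2.png",cv2.resize(p[180:420,160:400,::-1],None,fx=2,fy=2));print(s['eef_pos'],s['tcp_rot'],s['contact_force'])
```

```text
[ 0.56054333 -0.04821532  0.11963575] [9.43275682e-05 6.81903481e-02 9.97671367e-01 1.38236810e-03] [ 0.59397383  2.27014578 -1.71668013]
```

View pics/s2.png

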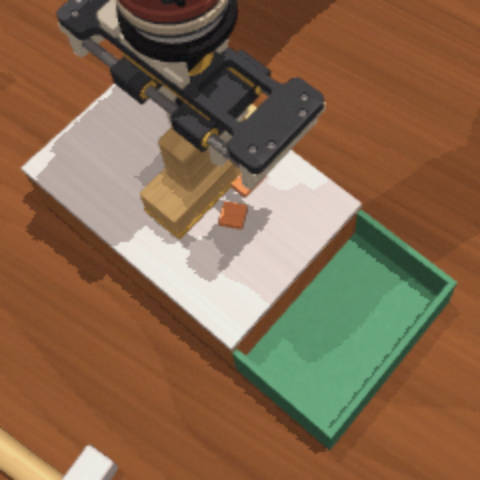

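The chips are riding ahead of the scraper, at crop (240,187) and (233,215). I carry on pushing.

play_rows(commands=[[0,0.25,0,0,0,0,-1],[0,0.25,0,0,0,0,-1],[0,0.25,0,0,0,0,-1],[0,0.25,0,0,0,0,-1],[0,0.25,0,0,0,0,-1]])

```text
time: 7.55
eef_pos: [0.5688, 0.0103, 0.1196]
tcp_rot: [-0.0, 0.07, 0.998, 0.0]
contact_force: [-0.4, -0.6, -1.4]
opening: 0.3
finger_force: 30.0
```

play_rows(commands=[[0,0.25,0,0,0,0,-1],[0,0.25,0,0,0,0,-1],[0,0.25,0,0,0,0,-1],[0,0,0,0,0,0,-1],[0,0,0,0,0,0,-1]])

```text
time: 8.05
eef_pos: [0.5739, 0.0465, 0.1196]
tcp_rot: [-0.0, 0.07, 0.998, -0.0]
contact_force: [0.5, -0.5, -2.5]
opening: 0.297
finger_force: 30.0
```

Run:
```python
from h import *
from cell import bot,imaging
p,d=imaging.read_camera("scene");s=bot.observe()
cv2.imwrite("pics/s3.png",cv2.resize(p[180:420,160:400,::-1],None,fx=2,fy=2));print(s['eef_pos'],s['tcp_rot'],s['contact_force'])
q=s['eef_pos'][:2]-[.5756,-.0623];print(q@[.99,-.139],q@[.139,.99])
```

```text
[0.57380603 0.04561991 0.11959944] [-1.13326145e-04  7.03277893e-02  9.97523839e-01 -4.23863780e-04] [-0.5080131  -0.05566413 -2.03895577]
-0.01677689488803049 0.1065913531882266
```

View pics/s3.png

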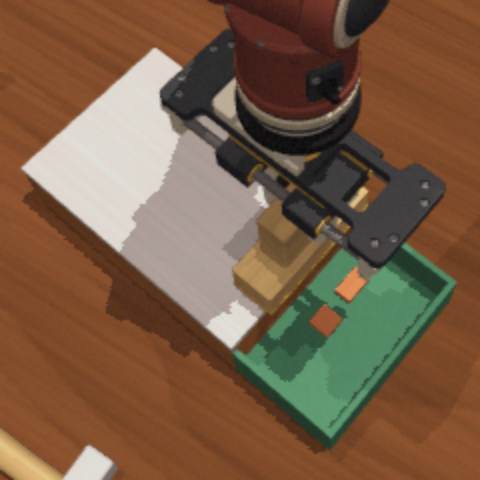

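Both chips lie flat in the trough, at crop (350,283) and (325,322). I pull the scraper back over the top and set it down.

play_rows(commands=[[0,-0.4,0,0,0,0,-1],[0,-0.6,0,0,0,0,-1],[0,-0.6,0,0,0,0,-1],[0,-0.2,0,0,0,0,-1],[0,0,0,0,0,0,-1]])

```text
time: 8.6
eef_pos: [0.5609, -0.0459, 0.1197]
tcp_rot: [-0.0, 0.073, 0.997, -0.001]
contact_force: [-0.1, 0.6, -1.7]
opening: 0.3
finger_force: 30.0
```

play_rows(commands=[[0,0,0.015,0,0,0,-1],[0,0,0,0,0,0,-1],[0,0,0.015,0,0,0,-1],[0,0,0,0,0,0,-1],[0,0,0,0,0,0,-1]])

```text
time: 9.1
eef_pos: [0.5616, -0.0407, 0.1186]
tcp_rot: [0.0, 0.069, 0.998, 0.001]
contact_force: [-1.0, 3.1, 4.4]
opening: 0.295
finger_force: 30.0
```

Contact is felt (force changed from -2 to +4 N). I release part-way, then fully, and withdraw.

play_rows(commands=[[0,0,0,0,0,0,1],[0,0,0,0,0,0,1],[0,0,0,0,0,0,1],[0,0,0,0,0,0,1],[0,0,0,0,0,0,1]])

```text
time: 9.6
eef_pos: [0.5613, -0.0433, 0.1181]
tcp_rot: [-0.0, 0.07, 0.998, -0.0]
contact_force: [0.0, -0.4, 0.1]
opening: 0.677
finger_force: 0.0
```

play_rows(commands=[[0,0,0,0,0,0,1],[0,0,-0.3,0,0,0,1],[0,0,-0.6,0,0,0,1],[0,0,-0.8,0,0,0,1],[0,0,-0.8,0,0,0,1]])

```text
time: 10.1
eef_pos: [0.5609, -0.0429, 0.2442]
tcp_rot: [-0.001, 0.07, 0.998, -0.0]
contact_force: [0.7, 0.1, -0.4]
opening: 0.995
finger_force: 0.0
```

play_rows(commands=[[0,0,0,0,0,0,1],[0,0,0,0,0,0,1],[0,0,0,0,0,0,1],[0,0,0,0,0,0,1],[0,0,0,0,0,0,1]])

```text
time: 10.6
eef_pos: [0.5607, -0.0428, 0.2418]
tcp_rot: [-0.001, 0.07, 0.998, -0.0]
contact_force: [0.6, 0.6, 0.1]
opening: 0.997
finger_force: 0.0
```

Run:
```python
from h import *
from cell import bot,imaging
p,d=imaging.read_camera("scene");s=bot.observe()
cv2.imwrite("pics/s4.png",cv2.resize(p[180:420,160:400,::-1],None,fx=2,fy=2));print(s['eef_pos'],s['opening'],s['contact_force'])
```

```text
[ 0.56084124 -0.04281441  0.24205275] 1.0041277161289428 [ 0.4293426  -0.20392189 -0.31889696]
```

View pics/s4.png

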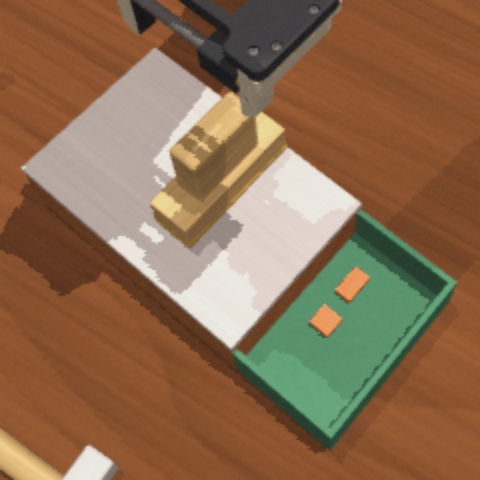

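The scraper stands upright on the steel at crop (215,180). Both chips are in the trough at (352,284) and (325,321), and the gripper is clear.

```bash
python3 -c "
from cell import bot
print(bot.job_done())"
```

```text
the job is handed in; nothing more can be done
None
```

The job is handed in: both copper chips are in the green trough and the scraper is let go, standing upright on the steel top with the gripper clear, after about 10.7 s (the hand-in returned no verdict).

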